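# Pack the tea canisters into the biscuit tin in reverse order, scoop on top

## Robot

A 7-joint arm with a two-finger parallel gripper is mounted at the origin on the work surface. World frame = base frame: x ahead of the robot, y to its left, z up, the work surface at z = 0. Lengths are in m, angles in rad, forces in N, time in s.
With the tool pointing down it reaches from about 0.425 to 0.95 m from the base axis. Payload 4.7 kg.
Tool frame: the origin (TCP) lies between the finger pads; the fingertips stand 25 mm ahead of it and the grasp point (between the pads) lies 6 mm ahead of it; x points along the fingers, y is the direction in which the jaws open and shut, and the axes are right-handed (so a half turn about x gives the same grasp; the last joint's range is limited). The gripper opens to 87 mm and grips with 3 to 60 N. Pads are 19 mm wide; open, the fingers measure 117 mm over their backs; the gripper's body (75 mm by 190 mm) begins 51 mm behind the grasp point.
Start: joints at [1.256, 0.469, -0.049, 1.532, 0.024, 1.141, -0.082], TCP at [0.19, -0.648, 0.248] pointing down, gripper open.
Joint ranges: [-2.59, 2.59], [-0.33, 1.99], [-1.39, 1.29], [0.1, 2.45], [-1.04, 4.18], [0.21, 1.99], [-2.66, 2.66]. Speed limits (rad/s): [2.57, 2.57, 3.14, 3.14, 3.14, 3.14, 3.14].

## Interface

Orientations are given as a rotation vector (axis times angle).
In Python, from station import monitor, grab_frame, ticket gives the robot as it stands.
- The arm moves only by the tool drive_tool, never from a script. Its argument "targets" is a list of rows, each a list of 3 entries, a list of its own where there are three numbers: the shift along the tool's x, y, z in cm, then the turn about the tool's x in rad, then the opening, from 0 (shut) to 1 (fully open). A call has 1 to 20 rows; each row shifts and turns the commanded pose from where the row before left it, along the tool's axes as they then stand; what a row does not reach is not made up. A row lasts 1/12 s, in which the tool goes at most 41.7 mm and 7.16 degrees, less where a joint would pass 70% of its speed; a pose out of reach is approached as far as the arm can. A call with a gripper value outside its range is refused whole. The fingers move at their own pace and stop on an object; the grip force is fixed at half the most. Time passes only in rows, so rows that do not move let the fingers close. It gives the time, the measured TCP pose, the force and the opening at its end, in the units of the state.
- monitor.read_state(): the state, without advancing time (a new reading comes with each control period).
- grab_frame(name): name is "scene" or "top" or "wrist"; returns a dict with "color" (400x640x3 uint8, red, green, blue), "camera_matrix" (3x3 intrinsics, pixels), "T" (4x4, takes a point from camera to world coordinates). Camera axes: x right, y down, z forward; pixel columns grow to the right and rows downward; lengths in m; the calibration is good to about 2 mm. A picture is of the moment at which its call begins. There is no depth.
- ticket.sign_off(): hands the job in, once; it reports no verdict.
The state is a dict: "time_s": time; "q": joint angles; "joint_vel": joint speeds; "joint_efforts": joint torques, N m; "ee_pos": TCP position; "tcp_rot": TCP orientation; "wrist_force": force on the tool from outside, world axes, zero at the start; "ft_torque": the same for the moment, N m; "grip_width": finger opening in m.
Only numpy, scipy, OpenCV 4.12 (cv2) and the standard library are available. Lean on these libraries where they do the work, as an engineer would, in place of code of your own. Each camera call takes 0.05 s, during which the arm holds its last target.

## Task

Move the three tea canisters from the wooden rack into the three wells of the steel biscuit tin in reverse order: the robot's leftmost in the rack goes into the tin's right-hand well, the middle one into the middle, the rightmost into the left-hand well. Then lay the scoop on top, mouth up, centred along the row and resting flat on all three lids, bowl at either end. Keep the canisters upright, set everything down gently, and leave the mug and cafetiere where they are.

Things in the scene. Friction and masses are not known exactly. Their poses are not given: they have to be found in the camera images.
- canister_red: Small aluminium tea canister with a red lid: upright closed cylinder, 44 mm diameter, 80 mm tall, flat top, about 120 g, loose. Origin: centre of its underside; z is its up axis. It starts standing on the coaster of its own colour in the wooden rack, underside 10 mm above the dresser top.
- canister_yellow: Small aluminium tea canister with a yellow lid: upright closed cylinder, 44 mm diameter, 80 mm tall, flat top, about 120 g, loose. Origin: centre of its underside; z is its up axis. It starts standing on the coaster of its own colour in the wooden rack, underside 10 mm above the dresser top.
- canister_blue: Small aluminium tea canister with a blue lid: upright closed cylinder, 44 mm diameter, 80 mm tall, flat top, about 120 g, loose. Origin: centre of its underside; z is its up axis. It starts standing on the coaster of its own colour in the wooden rack, underside 10 mm above the dresser top.
- coaster_red: Red round coaster, 62 mm across, 4 mm thick, fixed in the source rack (wooden tray 80 x 216 mm, rim 20 mm above the dresser). Three coasters 68 mm apart in a row, in shuffled order; they stay and mark the original order. Origin: centre of underside, 6 mm above the dresser; y along the row to the robot's left, x across it away from the robot (yaw within 0.25 rad of the world's).
- coaster_yellow: Yellow round coaster, 62 mm across, 4 mm thick, fixed in the source rack (wooden tray 80 x 216 mm, rim 20 mm above the dresser). Three coasters 68 mm apart in a row, in shuffled order; they stay and mark the original order. Origin: centre of underside, 6 mm above the dresser; y along the row to the robot's left, x across it away from the robot (yaw within 0.25 rad of the world's).
- coaster_blue: Blue round coaster, 62 mm across, 4 mm thick, fixed in the source rack (wooden tray 80 x 216 mm, rim 20 mm above the dresser). Three coasters 68 mm apart in a row, in shuffled order; they stay and mark the original order. Origin: centre of underside, 6 mm above the dresser; y along the row to the robot's left, x across it away from the robot (yaw within 0.25 rad of the world's).
- tin: Open steel biscuit tin base, fixed, 68 (x) x 192 (y) x 30 mm high, left or right of the rack. Two full-height cross walls make three 60 mm square wells, centres at y = +63 (robot's left), 0, -63 mm, x = 0. Floor and walls 3 mm; a canister in a well tops out at 83 mm. Origin: centre of underside, on the dresser; y along the row to the robot's left, x away from the robot (yaw within 0.25 rad).
- scoop: White plastic scoop, 170 mm long, 40 g, loose, flat underside. Origin: mid-length, on the underside; x along it to the bowl, z up. Bowl: open cup 50 mm across, 32 tall, centred at x = +60. Handle: bar 14 wide (y), 16 tall, x = -85 to +37; can be gripped across at x = 0. Starts lying lengthwise on the tin's lid, a fixed green box 74 x 204 x 45 mm high beyond rack and tin, roughly along world y.
- mug: Bystander: grey stoneware mug, 84 mm diameter, 95 mm tall, handle at its +y side, loose. Origin: centre of its underside, z up. It stands to the far left or far right of the work.
- cafetiere: Bystander: glass cafetiere with steel lid, 96 mm diameter, plunger raised to 251 mm above the dresser, black handle at its +x side reaching 86 mm from the axis, loose. Origin: centre of its underside, z up. It stands on the side opposite to the mug.
Things that resemble listed ones, but are neither listed nor needed, are in the scene too. Leave any yellow look-alike of the tin alone. Leave any blue look-alike of the scoop alone.

How it is judged:
On the way:
1. all three canisters stand released in their wells, in the reverse of the coasters' order (((y of coaster_red in the frame of coaster_yellow above 0 m and y of coaster_yellow in the frame of coaster_blue above 0 m and y of canister_red in the frame of tin between -0.077 and -0.049 m and y of canister_yellow in the frame of tin between -0.014 and 0.014 m and y of canister_blue in the frame of tin between 0.049 and 0.077 m) or (y of coaster_red in the frame of coaster_blue above 0 m and y of coaster_blue in the frame of coaster_yellow above 0 m and y of canister_red in the frame of tin between -0.077 and -0.049 m and y of canister_blue in the frame of tin between -0.014 and 0.014 m and y of canister_yellow in the frame of tin between 0.049 and 0.077 m) or (y of coaster_yellow in the frame of coaster_red above 0 m and y of coaster_red in the frame of coaster_blue above 0 m and y of canister_yellow in the frame of tin between -0.077 and -0.049 m and y of canister_red in the frame of tin between -0.014 and 0.014 m and y of canister_blue in the frame of tin between 0.049 and 0.077 m) or (y of coaster_yellow in the frame of coaster_blue above 0 m and y of coaster_blue in the frame of coaster_red above 0 m and y of canister_yellow in the frame of tin between -0.077 and -0.049 m and y of canister_blue in the frame of tin between -0.014 and 0.014 m and y of canister_red in the frame of tin between 0.049 and 0.077 m) or (y of coaster_blue in the frame of coaster_red above 0 m and y of coaster_red in the frame of coaster_yellow above 0 m and y of canister_blue in the frame of tin between -0.077 and -0.049 m and y of canister_red in the frame of tin between -0.014 and 0.014 m and y of canister_yellow in the frame of tin between 0.049 and 0.077 m) or (y of coaster_blue in the frame of coaster_yellow above 0 m and y of coaster_yellow in the frame of coaster_red above 0 m and y of canister_blue in the frame of tin between -0.077 and -0.049 m and y of canister_yellow in the frame of tin between -0.014 and 0.014 m and y of canister_red in the frame of tin between 0.049 and 0.077 m)) and x of canister_red in the frame of tin between -0.014 and 0.014 m and z of each of canister_red, canister_yellow, canister_blue in the frame of tin below 0.008 m and angle between each of canister_red, canister_yellow, canister_blue's own z axis and vertical below 0.1 rad and linear speed of each of canister_red, canister_yellow, canister_blue below 0.03 m/s and x of canister_yellow in the frame of tin between -0.014 and 0.014 m and x of canister_blue in the frame of tin between -0.014 and 0.014 m and contact force between the fingers and canister_red below 0.1 N and contact force between the fingers and canister_yellow below 0.1 N and contact force between the fingers and canister_blue below 0.1 N), for 0.2 s.
At the end, for the whole second after the job is handed in: Canisters upright (0.1 rad) on the floors of their wells, within 14 mm of the well centres, in reverse of the coasters' order; scoop mouth up, flat (0.06 rad) on all three lids, along the row (0.18 rad), its middle within 15 mm of the tin's centre; all at rest and released (((y of coaster_red in the frame of coaster_yellow above 0 m and y of coaster_yellow in the frame of coaster_blue above 0 m and y of canister_red in the frame of tin between -0.077 and -0.049 m and y of canister_yellow in the frame of tin between -0.014 and 0.014 m and y of canister_blue in the frame of tin between 0.049 and 0.077 m) or (y of coaster_red in the frame of coaster_blue above 0 m and y of coaster_blue in the frame of coaster_yellow above 0 m and y of canister_red in the frame of tin between -0.077 and -0.049 m and y of canister_blue in the frame of tin between -0.014 and 0.014 m and y of canister_yellow in the frame of tin between 0.049 and 0.077 m) or (y of coaster_yellow in the frame of coaster_red above 0 m and y of coaster_red in the frame of coaster_blue above 0 m and y of canister_yellow in the frame of tin between -0.077 and -0.049 m and y of canister_red in the frame of tin between -0.014 and 0.014 m and y of canister_blue in the frame of tin between 0.049 and 0.077 m) or (y of coaster_yellow in the frame of coaster_blue above 0 m and y of coaster_blue in the frame of coaster_red above 0 m and y of canister_yellow in the frame of tin between -0.077 and -0.049 m and y of canister_blue in the frame of tin between -0.014 and 0.014 m and y of canister_red in the frame of tin between 0.049 and 0.077 m) or (y of coaster_blue in the frame of coaster_red above 0 m and y of coaster_red in the frame of coaster_yellow above 0 m and y of canister_blue in the frame of tin between -0.077 and -0.049 m and y of canister_red in the frame of tin between -0.014 and 0.014 m and y of canister_yellow in the frame of tin between 0.049 and 0.077 m) or (y of coaster_blue in the frame of coaster_yellow above 0 m and y of coaster_yellow in the frame of coaster_red above 0 m and y of canister_blue in the frame of tin between -0.077 and -0.049 m and y of canister_yellow in the frame of tin between -0.014 and 0.014 m and y of canister_red in the frame of tin between 0.049 and 0.077 m)) and x of canister_red in the frame of tin between -0.014 and 0.014 m and z of each of canister_red, canister_yellow, canister_blue in the frame of tin below 0.008 m and angle between each of canister_red, canister_yellow, canister_blue's own z axis and vertical below 0.1 rad and linear speed of each of canister_red, canister_yellow, canister_blue, scoop below 0.03 m/s and x of canister_yellow in the frame of tin between -0.014 and 0.014 m and x of canister_blue in the frame of tin between -0.014 and 0.014 m and x of scoop in the frame of tin between -0.015 and 0.015 m and y of scoop in the frame of tin between -0.015 and 0.015 m and z of scoop in the frame of tin between 0.079 and 0.087 m and angle between scoop's own z axis and vertical below 0.06 rad and angle between the x axis of scoop and the y axis of tin, either way round below 0.18 rad and angular speed of scoop below 0.2 rad/s); the robot touches nothing.
It fails at once if the mug is pushed more than 30 mm or tipped (distance of mug from where it was at the start of the episode above 0.03 m or angle between mug's own z axis and vertical above 0.3 rad).
It fails at once if the cafetiere is pushed more than 30 mm or tipped (distance of cafetiere from where it was at the start of the episode above 0.03 m or angle between cafetiere's own z axis and vertical above 0.3 rad).
It fails at once if a canister is tipped by more than about 30 degrees (angle between any of canister_red, canister_yellow, canister_blue's own z axis and vertical above 0.52 rad).
It fails at once if a canister or the scoop is dropped (falls free faster than 0.8 m/s) ((linear speed of canister_red above 0.8 m/s and contact force between the fingers and canister_red below 0.1 N) or (linear speed of canister_yellow above 0.8 m/s and contact force between the fingers and canister_yellow below 0.1 N) or (linear speed of canister_blue above 0.8 m/s and contact force between the fingers and canister_blue below 0.1 N) or (linear speed of scoop above 0.8 m/s and contact force between the fingers and scoop below 0.1 N)).
It also fails if it takes over 115 s, if anything falls off the work surface, if the arm or the gripper's body presses on something with over 40 N, if the wrist force passes 120 N, or if a joint passes its speed limit or range.

## Working session

There is one attempt and no reset: what is moved stays moved. The work goes in short steps, Python scripts to look and compute and a tool call to move; the robot and the scene stay as the last step left them, time stands still between calls to the robot, and variables do not carry over. Pictures are saved under pics/ and viewed, and the job is handed in when it is done.

Besides the shell and the picture viewer there is one more tool, called after "Request:" by a JSON object that holds its "api" and its "payload", one argument or row to a line. drive_tool: Moves the arm, as the interface text tells. Its arguments: {"type":"object","properties":{"targets":{"type":"array","items":{"type":"array"}}},"required":["targets"]}

```bash
ls; mkdir -p pics; python3 - <<'E'
from station import monitor, grab_frame
import cv2
s=monitor.read_state(); print(s)
for n in ["scene","top","wrist"]:
    f=grab_frame(n); cv2.imwrite(f"pics/{n}0.png",f["color"][:,:,::-1]); print(n,f["camera_matrix"].round(1).tolist(),f["T"].round(3).tolist())
E
```

```text
pics
{'time_s': 0.0, 'q': array([ 1.25610262,  0.4694412 , -0.04857452,  1.53370622,  0.02410716,
        1.14100866, -0.08228546]), 'joint_vel': array([-0.00044463, -0.00104195, -0.00125826,  0.00072637,  0.00063268,
        0.00038387,  0.00036836]), 'joint_efforts': array([ 2.75699485e-04, -5.07975197e+01, -8.10629642e-02, -2.36157793e+01,
       -6.14473410e-02,  3.77768709e-02,  1.75786586e-04]), 'ee_pos': array([ 0.19013427, -0.64708271,  0.24649429]), 'tcp_rot': array([ 2.06853514,  0.29973456, -2.06930839]), 'wrist_force': array([-0.79899384, -0.3504492 ,  0.48000529]), 'ft_torque': array([-0.03843288, -0.00559321, -0.03126957]), 'grip_width': 0.08695812485103438}
scene [[402.5, 0.0, 316.6], [0.0, 402.5, 201.4], [0.0, 0.0, 1.0]] [[0.532, 0.592, -0.606, 1.262], [0.847, -0.357, 0.394, -0.487], [0.017, -0.722, -0.691, 0.874], [0.0, 0.0, 0.0, 1.0]]
top [[389.5, 0.0, 318.8], [0.0, 389.5, 199.0], [0.0, 0.0, 1.0]] [[0.006, -0.997, 0.08, 0.47], [-1.0, -0.006, 0.002, 0.002], [-0.001, -0.08, -0.997, 0.929], [0.0, 0.0, 0.0, 1.0]]
wrist [[278.0, 0.0, 321.3], [0.0, 278.0, 199.5], [0.0, 0.0, 1.0]] [[0.283, -0.928, -0.241, 0.254], [-0.959, -0.274, -0.069, -0.629], [-0.002, 0.251, -0.968, 0.385], [0.0, 0.0, 0.0, 1.0]]
```

View pics/scene0.png

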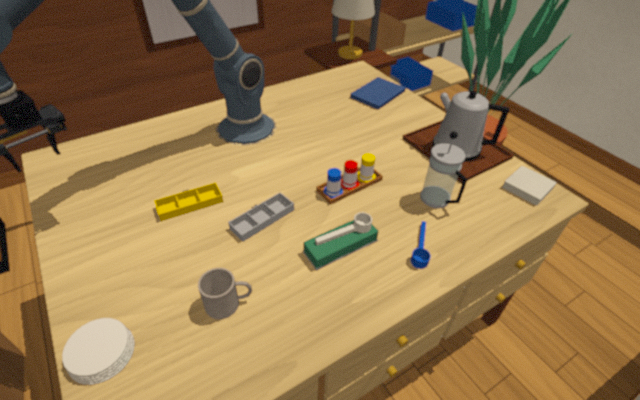

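View pics/top0.png

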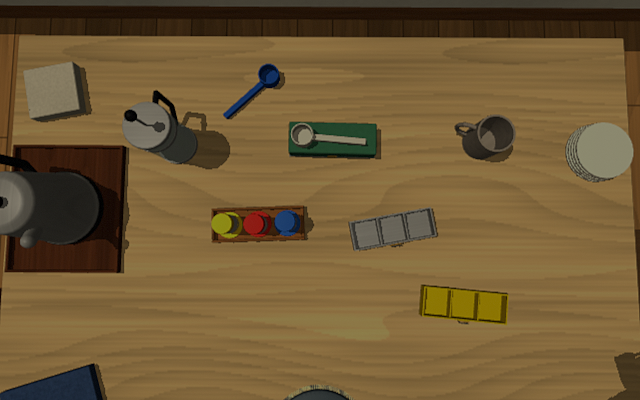

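View pics/wrist0.png

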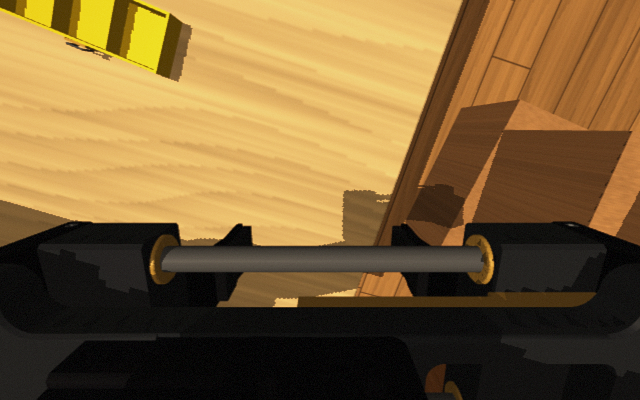

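Top view: yellow lid (227,225), red (257,224) and blue (288,224) are in the rack, left to right. Tin candidates are the grey one at (393,229) and the yellow one at (463,304). The steel one is the grey one, next to the rack. Scoop candidates are the white one at (328,137) on the green lid and the blue one at (253,92). The white one on the lid fits. Confirming with a crop and measuring.

```bash
cat > h.py <<'E'
import numpy as np, cv2
from station import monitor, grab_frame
from scipy.spatial.transform import Rotation as R
def ray(f,p):
    d=np.linalg.inv(f["camera_matrix"])@[p[0],p[1],1.]; T=f["T"]; return T[:3,3],T[:3,:3]@d
def plane(f,p,z):
    o,d=ray(f,p); return o+d*(z-o[2])/d[2]
def tri(fs,ps):
    A=np.zeros((3,3));b=np.zeros(3);L=[]
    for f,p in zip(fs,ps):
        o,d=ray(f,p); d=d/np.linalg.norm(d); M=np.eye(3)-np.outer(d,d); A+=M;b+=M@o; L.append((o,M))
    x=np.linalg.solve(A,b); return x,[float(np.linalg.norm(M@(x-o))) for o,M in L]
def proj(f,X):
    T=f["T"]; c=T[:3,:3].T@(np.asarray(X)-T[:3,3]); u=f["camera_matrix"]@c; return u[:2]/u[2]
def state():
    s=monitor.read_state(); M=R.from_rotvec(s["tcp_rot"]).as_matrix(); return s,M
def save(img,name,box=None,k=1):
    if box: img=img[box[1]:box[3],box[0]:box[2]]
    img=cv2.resize(img,None,fx=k,fy=k,interpolation=cv2.INTER_CUBIC); cv2.imwrite("pics/"+name,img[:,:,::-1])
E
python3 - <<'E'
from h import *
t=grab_frame("top"); s=grab_frame("scene")
save(t["color"],"t_crop.png",(200,110,450,260),3)
save(s["color"],"s_crop.png",(220,140,400,280),4)
_,M=state(); print(M.round(3))
np.set_printoptions(suppress=True,precision=4)
w=grab_frame("wrist");st,M=state(); print("cam in tool",M.T@(w["T"][:3,3]-st["ee_pos"]), (M.T@w["T"][:3,:3]).round(3))
for n,p in dict(y=(227,225),r=(257,224),b=(288,224)).items(): print(n,plane(t,p,.09))
print(plane(t,(393,229),.03),plane(t,(328,137),.06))
print("mug",plane(t,(493,137),.05),"caf",plane(t,(180,150),.05))
E
```

```text
[[-0.     0.282 -0.959]
 [ 0.001 -0.959 -0.282]
 [-1.    -0.001  0.   ]]
cam in tool [-0.1379  0.0003 -0.0667] [[ 0.    -0.251  0.968]
 [ 1.     0.001 -0.   ]
 [-0.001  0.968  0.251]]
y [0.4799 0.2007 0.09  ]
r [0.4824 0.1362 0.09  ]
b [0.4828 0.0695 0.09  ]
[ 0.4736 -0.1675  0.03  ] [ 0.6807 -0.0164  0.06  ]
mug [ 0.6853 -0.395   0.05  ] caf [0.651 0.322 0.05 ]
```

View pics/t_crop.png

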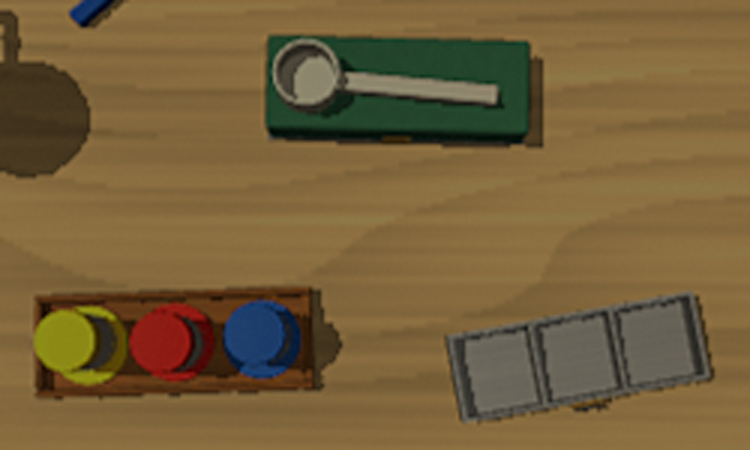

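View pics/s_crop.png

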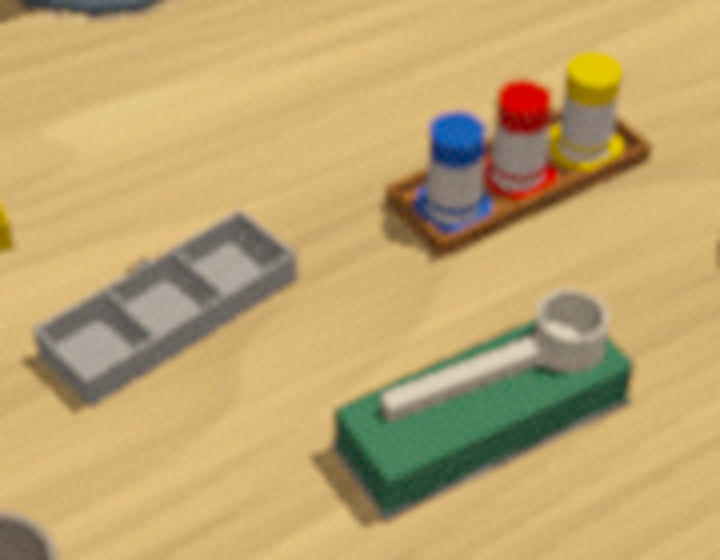

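The crop confirms it: the grey three-well tin and the white scoop on the green lid, bowl at the +y end. First turn the jaws to point along world x and go over the tin.

Request:
{"api": "drive_tool", "payload": {
  "targets": [
    [[-0.2, 0, 0], -0.117, 1],
    [[-0.2, 0, 0], -0.117, 1],
    [[-0.2, 0, 0], -0.117, 1],
    [[-0.2, 0, 0], -0.117, 1],
    [[-0.2, 0, 0], -0.117, 1],
    [[-0.2, 0, 0], -0.117, 1],
    [[-0.2, 0, 0], -0.117, 1],
    [[-0.2, 0, 0], -0.117, 1],
    [[-0.2, 0, 0], -0.117, 1],
    [[-0.2, 0, 0], -0.117, 1],
    [[-0.2, 0, 0], -0.117, 1],
    [[0, 0, 0], 0, 1],
    [[0, 0, 0], 0, 1]
  ]
}}

```text
time_s: 1.38
ee_pos: [0.1901, -0.6477, 0.2695]
tcp_rot: [1.21, 1.208, -1.21]
wrist_force: [-0.2, -1.1, -0.0]
grip_width: 0.0867
```

Request:
{"api": "drive_tool", "payload": {
  "targets": [
    [[0, 2, -2.9], 0, 1],
    [[0, 2, -2.9], 0, 1],
    [[0, 2, -2.9], 0, 1],
    [[0, 2, -2.9], 0, 1],
    [[0, 2, -2.9], 0, 1],
    [[0, 2, -2.9], 0, 1],
    [[0, 2, -2.9], 0, 1],
    [[0, 2, -2.9], 0, 1],
    [[0, 2, -2.9], 0, 1],
    [[0, 2, -2.9], 0, 1],
    [[0, 2, -2.9], 0, 1],
    [[0, 2, -2.9], 0, 1],
    [[0, 2, -2.9], 0, 1],
    [[0, 0, 0], 0, 1],
    [[0, 0, 0], 0, 1],
    [[0, 0, 0], 0, 1]
  ]
}}

```text
time_s: 2.72
ee_pos: [0.4492, -0.2707, 0.2694]
tcp_rot: [1.208, 1.209, -1.21]
wrist_force: [0.4, -0.5, -0.4]
grip_width: 0.0871
```

```bash
cat > snap.py <<'E'
import sys,pickle
from h import *
f=grab_frame("wrist"); pickle.dump(f,open(sys.argv[1]+".pkl","wb")); save(f["color"],sys.argv[1]+".png")
s,M=state(); np.set_printoptions(suppress=True,precision=4); print(s["time_s"],s["ee_pos"],M[:,1],"q",s["q"]); print(f["T"][:3,3])
E
python3 snap.py w1
```

```text
2.7667 [ 0.4488 -0.2713  0.2693] [ 1.     -0.0012 -0.0008] q [ 0.9152  0.2477 -0.5373  1.837   0.1426  1.0953  0.3245]
[ 0.4481 -0.2032  0.4074]
```

View pics/w1.png

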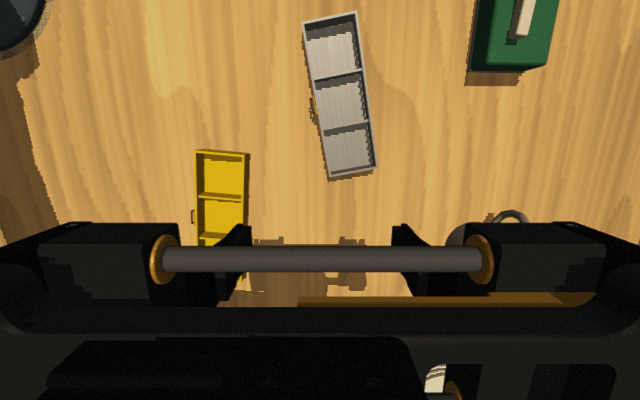

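The tin is fully visible, with corners near (303,24), (357,12), (376,168) and (330,180). Second view from a shifted place.

Request:
{"api": "drive_tool", "payload": {
  "targets": [
    [[0, 2.5, -2], 0, 1],
    [[0, 2.5, -2], 0, 1],
    [[0, 2.5, -2], 0, 1],
    [[0, 2.5, -1], 0, 1],
    [[0, 0, 0], 0, 1],
    [[0, 0, 0], 0, 1],
    [[0, 0, 0], 0, 1]
  ]
}}

```text
time_s: 3.35
ee_pos: [0.5483, -0.2019, 0.269]
tcp_rot: [1.209, 1.209, -1.212]
wrist_force: [0.1, 0.0, -0.3]
grip_width: 0.0865
```

```bash
python3 snap.py w2
```

```text
3.4 [ 0.5481 -0.2021  0.2691] [ 1.     -0.0018 -0.0015] q [ 0.718   0.358  -0.5671  1.7043  0.2098  1.1414  0.0896]
[ 0.5474 -0.1345  0.407 ]
```

Request:
{"api": "drive_tool", "payload": {
  "targets": [
    [[0, 0, -3.5], 0, 1],
    [[0, 0, -3.5], 0, 1],
    [[0, 0, -3.5], 0, 1],
    [[0, 0, -3.5], 0, 1],
    [[0, 0, -3.5], 0, 1],
    [[0, 0, -3.5], 0, 1],
    [[0, 0, -3], 0, 1],
    [[0, 0, 0], 0, 1],
    [[0, 0, 0], 0, 1],
    [[0, 0, 0], 0, 1]
  ]
}}

```text
time_s: 4.23
ee_pos: [0.5487, 0.0379, 0.2695]
tcp_rot: [1.208, 1.208, -1.211]
wrist_force: [0.3, -0.1, -0.4]
grip_width: 0.0871
```

```bash
python3 snap.py w3
```

```text
4.2833 [0.5489 0.0374 0.2694] [ 1.     -0.0019 -0.0003] q [ 0.3893  0.316  -0.6656  1.7765  0.2162  1.1233 -0.3486]
[0.5476 0.1055 0.4074]
```

Request:
{"api": "drive_tool", "payload": {
  "targets": [
    [[0, -2, -0.5], 0, 1],
    [[0, -2, -0.5], 0, 1],
    [[0, -2, -0.5], 0, 1],
    [[0, -2, -0.5], 0, 1],
    [[0, -2, -0.5], 0, 1],
    [[0, 0, 0], 0, 1],
    [[0, 0, 0], 0, 1],
    [[0, 0, 0], 0, 1]
  ]
}}

```text
time_s: 4.95
ee_pos: [0.4497, 0.0633, 0.2698]
tcp_rot: [1.21, 1.207, -1.209]
wrist_force: [-0.4, -0.5, -0.2]
grip_width: 0.0871
```

```bash
python3 snap.py w4; python3 -c "
import cv2,numpy as np
a=[cv2.imread(f'pics/w{i}.png')[:240] for i in (2,3,4)]
cv2.imwrite('pics/w234.png',np.vstack(a)[:,:][0:600] if 0 else cv2.resize(np.vstack(a),(533,600)))"
```

```text
5.0 [0.4499 0.0636 0.2697] [ 1.     -0.0007  0.0008] q [ 0.4282  0.1401 -0.7182  1.9718  0.1054  1.0656 -0.337 ]
[0.4485 0.1307 0.4078]
```

View pics/w234.png

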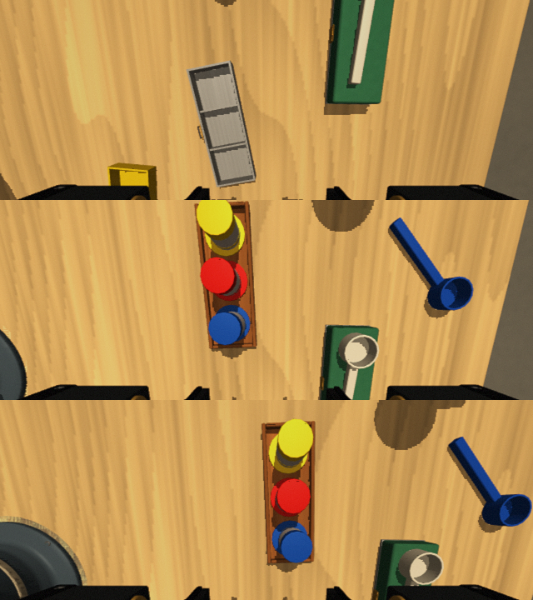

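Row of views (w2 tin, w3/w4 rack): canisters yellow, red, blue from +y to -y in all. Look at lids enlarged.

```bash
python3 -c "
import cv2,numpy as np
a=cv2.imread('pics/w3.png')[0:190,225:315];b=cv2.imread('pics/w4.png')[10:200,300:390]; c=cv2.imread('pics/w1.png')[5:195,290:385]; d=cv2.imread('pics/w2.png')[60:250,220:315]
cv2.imwrite('pics/lids.png',cv2.resize(np.hstack([a,b,c,d])[:,:],None,fx=2.1,fy=3))"
```

```text
(no output)
```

View pics/lids.png

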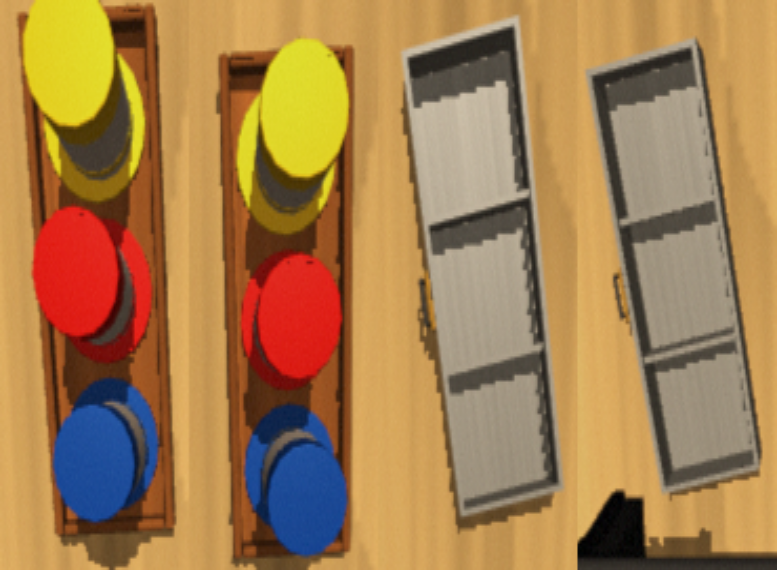

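```bash
cat > lid.py <<'E'
import pickle
from h import *
np.set_printoptions(suppress=True,precision=4)
HUE=dict(yellow=[(24,36)],red=[(0,6),(174,180)],blue=[(100,125)])
def lid(f,col,box,rr):
    im=f["color"]; hsv=cv2.cvtColor(im,cv2.COLOR_RGB2HSV); m=np.zeros(im.shape[:2],np.uint8)
    for a,b in HUE[col]: m|=cv2.inRange(hsv,(a,140,90),(b,255,255))
    x0,y0,x1,y1=box; mm=np.zeros_like(m); mm[y0:y1,x0:x1]=m[y0:y1,x0:x1]; m=mm
    k=4; M=cv2.GaussianBlur(cv2.resize(m,None,fx=k,fy=k,interpolation=cv2.INTER_CUBIC),(0,0),2)
    c=cv2.HoughCircles(M,cv2.HOUGH_GRADIENT,1,400,param1=100,param2=12,minRadius=int(rr[0]*k),maxRadius=int(rr[1]*k))
    if c is None: return None
    c=c[0,0]/k; ctr=max(cv2.findContours((M>127).astype(np.uint8),0,cv2.CHAIN_APPROX_NONE)[0],key=len)[:,0]/k
    p=ctr[abs(np.hypot(*(ctr-c[:2]).T)-c[2])<1.2]
    A=np.c_[2*p,np.ones(len(p))]; s=np.linalg.lstsq(A,(p**2).sum(1),rcond=None)[0]; r=np.sqrt(s[2]+s[:2]@s[:2])
    return s[:2]+( .5/k-.5),r,c,len(p)/len(ctr)
E
python3 - <<'E'
from lid import *
w={i:pickle.load(open(f"w{i}.pkl","rb")) for i in (1,2,3,4)}
for col in HUE:
    P=[]
    for i in (3,4):
        r=lid(w[i],col,(225,0,390,200),(17,21.5)); print(col,i,r); P.append(r[0])
    print("  tri",*tri([w[3],w[4]],P), plane(w[3],P[0],.09),plane(w[4],P[1],.09))
c1=np.float32([[302.4,21.7],[356.2,10.7],[377.6,168.3],[330,177.3]]);c2=np.float32([[225,83.3],[276,73.3],[306,216],[261.7,224]])
X=[]
for a,b in zip(c1,c2):
    x,e=tri([w[1],w[2]],[a,b]);X.append(x);print(x,e,plane(w[1],a,.03),plane(w[2],b,.03))
for i,c in ((1,c1),(2,c2)):
    p=np.array([plane(w[i],q,.03) for q in c]); print("centre",p.mean(0),"len",np.linalg.norm(p[0]-p[3]),np.linalg.norm(p[1]-p[2]),"wid",np.linalg.norm(p[0]-p[1]),np.linalg.norm(p[2]-p[3])); v=p[0]+p[1]-p[2]-p[3]; print("yaw",np.arctan2(-v[0],v[1]))
E
```

```text
yellow 3 (array([257.982 ,  20.2589]), np.float64(20.68554980749056), array([258.625,  21.125,  20.225], dtype=float32), 0.5370018975332068)
yellow 4 (array([354.0513,  47.1532]), np.float64(20.90567709104093), array([354.375,  48.375,  20.45 ], dtype=float32), 0.3391655450874832)
  tri [0.4827 0.2116 0.0866] [0.0004605950566152494, 0.0004605950566152263] [0.4833 0.21   0.09  ] [0.4825 0.2112 0.09  ]
red 3 (array([263.6767,  89.4983]), np.float64(23.325104784949865), array([261.125,  92.125,  20.5  ], dtype=float32), 0.22468354430379747)
red 4 (array([351.028 , 114.7385]), np.float64(21.235820038137373), array([351.875, 114.875,  20.8  ], dtype=float32), 0.4197080291970803)
  tri [0.4827 0.1455 0.076 ] [0.0006760637806064874, 0.0006760637806064972] [0.4857 0.1445 0.09  ] [0.4811 0.1443 0.09  ]
blue 3 (array([268.9683, 154.1355]), np.float64(19.562322665493507), array([268.875, 154.875,  20.05 ], dtype=float32), 0.6845637583892618)
blue 4 (array([355.6526, 176.0243]), np.float64(18.560039267206324), array([355.875, 176.375,  18.475], dtype=float32), 0.7758620689655172)
  tri [0.4882 0
[... 199 characters left out ...]
0.03  ] [ 0.4247 -0.0804  0.03  ]
[ 0.4893 -0.0682  0.0287] [0.00033345746176641406, 0.00033345746176635584] [ 0.489  -0.0684  0.03  ] [ 0.4897 -0.0687  0.03  ]
[ 0.5246 -0.2571  0.0281] [0.00011516824095895074, 0.00011516824095894874] [ 0.5243 -0.257   0.03  ] [ 0.5246 -0.2564  0.03  ]
[ 0.4597 -0.2704  0.0247] [8.920398823348427e-06, 8.920398823307186e-06] [ 0.4596 -0.2695  0.03  ] [ 0.4609 -0.2685  0.03  ]
centre [ 0.4744 -0.1687  0.03  ] len 0.19263304064788372 0.19188323138397714 wid 0.06539504527676739 0.0659386528944522
yaw 0.18367513577605601
centre [ 0.475  -0.1685  0.03  ] len 0.19162495716914682 0.1909606874777545 wid 0.06606188184518193 0.06486793081570724
yaw 0.18723099946586122
```

Blue lid sits at (0.488,0.076), z 0.090, and the tin at (0.4747,-0.1686), yaw 0.185, rim about 0.028, size 192x66. All agree with the text. Red's w3 fit is corrupted by its coaster, so I'll re-measure it before that grasp. Blue goes to the left well (0.463,-0.107).

Request:
{"api": "drive_tool", "payload": {
  "targets": [
    [[2, 1.9, -0.65], 0, 1],
    [[2, 1.9, -0.65], 0, 1],
    [[3, 0, 0], 0, 1],
    [[3, 0, 0], 0, 1],
    [[3, 0, 0], 0, 1],
    [[2, 0, 0], 0, 1],
    [[2, 0, 0], 0, 1],
    [[1.2, 0, 0], 0, 1],
    [[1, 0, 0], 0, 1],
    [[0, 0, 0], 0, 1],
    [[0, 0, 0], 0, 1]
  ]
}}

```text
time_s: 5.92
ee_pos: [0.4874, 0.078, 0.0776]
tcp_rot: [1.208, 1.21, -1.208]
wrist_force: [0.8, 0.1, 0.4]
grip_width: 0.0875
```

```bash
python3 snap.py w5
```

```text
5.9667 [0.4877 0.0782 0.0782] [1.     0.0018 0.0015] q [ 0.2359  0.4774 -0.5988  2.0843  0.4163  0.6955 -0.634 ]
[0.4861 0.1453 0.2157]
```

View pics/w5.png

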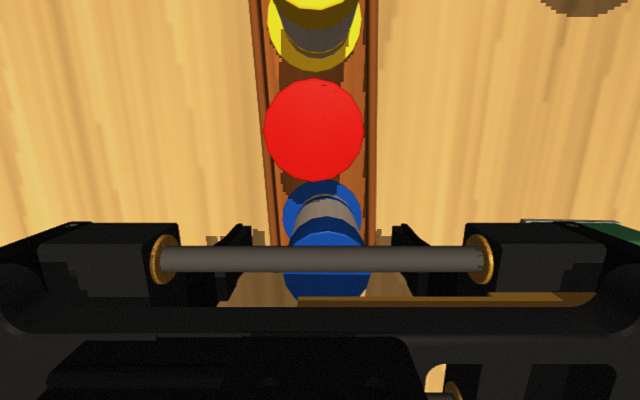

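The blue canister is between the fingers (centre column about 327). The red lid is clean at (314,130). Close and lift.

Request:
{"api": "drive_tool", "payload": {
  "targets": [
    [[0, 0, 0], 0, 0.4],
    [[0, 0, 0], 0, 0.4],
    [[0, 0, 0], 0, 0.4],
    [[0, 0, 0], 0, 0.4],
    [[0, 0, 0], 0, 0.4],
    [[0, 0, 0], 0, 0.4],
    [[0, 0, 0], 0, 0.4],
    [[0, 0, 0], 0, 0.4],
    [[0, 0, 0], 0, 0.4],
    [[0, 0, 0], 0, 0.4]
  ]
}}

```text
time_s: 6.8
ee_pos: [0.4873, 0.0781, 0.0777]
tcp_rot: [1.208, 1.21, -1.207]
wrist_force: [1.0, -0.3, 1.7]
grip_width: 0.0437
```

```bash
python3 - <<'E'
from lid import *
f=pickle.load(open("w5.pkl","rb")); r=lid(f,"red",(200,60,420,183),(44,56)); print(r,plane(f,r[0],.09))
E
```

```text
(array([313.2768, 129.719 ]), np.float64(50.64152663281856), array([313.875, 130.125,  50.475], dtype=float32), 0.8736217133163698) [0.4825 0.1445 0.09  ]
```

Request:
{"api": "drive_tool", "payload": {
  "targets": [
    [[-0.5, 0, 0], 0, 0.4],
    [[-1.7, 0, 0], 0, 0.4],
    [[-2.5, 0, 0], 0, 0.4],
    [[-2.5, 0, 0], 0, 0.4],
    [[-2.5, 0, 0], 0, 0.4],
    [[-2.5, 0, 0], 0, 0.4],
    [[0, -0.2, 1.3], 0, 0.4],
    [[0, -0.4, 2.6], 0, 0.4],
    [[0, -0.4, 2.6], 0, 0.4],
    [[0, -0.4, 2.6], 0, 0.4],
    [[0, -0.4, 2.6], 0, 0.4],
    [[0, -0.4, 2.6], 0, 0.4],
    [[0, -0.3, 2.6], 0, 0.4],
    [[0, 0, 1.4], 0, 0.4],
    [[0, 0, 0], 0, 0.4],
    [[0, 0, 0], 0, 0.4],
    [[0, 0, 0], 0, 0.4]
  ]
}}

```text
time_s: 8.22
ee_pos: [0.462, -0.1038, 0.1995]
tcp_rot: [1.207, 1.212, -1.207]
wrist_force: [-0.4, 1.1, -1.2]
grip_width: 0.0437
```

```bash
python3 snap.py w6
```

```text
8.2667 [ 0.4622 -0.1035  0.1995] [ 1.      0.0043 -0.0002] q [ 0.6782  0.2544 -0.6326  2.0225  0.1872  0.9211 -0.0487]
[ 0.4607 -0.0365  0.3376]
```

View pics/w6.png

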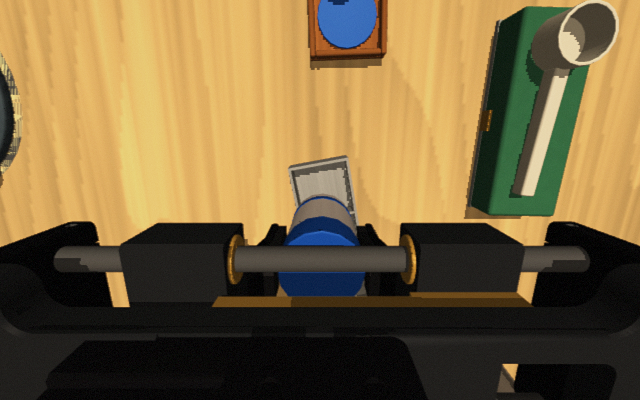

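Blue is held upright just short of the left well (corner at (290,168)), and the scoop is in view. Lower it.

Request:
{"api": "drive_tool", "payload": {
  "targets": [
    [[1, 0.1, 0.15], 0, 0.4],
    [[2, 0, 0], 0, 0.4],
    [[2, 0, 0], 0, 0.4],
    [[2, 0, 0], 0, 0.4],
    [[2, 0, 0], 0, 0.4],
    [[1.5, 0, 0], 0, 0.4],
    [[1, 0, 0], 0, 0.4],
    [[0.7, 0, 0], 0, 0.4],
    [[0.3, 0, 0], 0, 0.4],
    [[0, 0, 0], 0, 0.4],
    [[0.1, 0, 0], 0, 0.4],
    [[0.1, 0, 0], 0, 0.4],
    [[0, 0, 0], 0, 0.4],
    [[0, 0, 0], 0, 0.4]
  ]
}}

```text
time_s: 9.43
ee_pos: [0.4636, -0.1067, 0.073]
tcp_rot: [1.208, 1.209, -1.207]
wrist_force: [0.2, 0.4, -0.6]
grip_width: 0.0433
```

Request:
{"api": "drive_tool", "payload": {
  "targets": [
    [[0.1, 0, 0], 0, 0.4],
    [[0.1, 0, 0], 0, 0.4],
    [[0, 0, 0], 0, 0.4],
    [[0, 0, 0], 0, 0.4]
  ]
}}

```text
time_s: 9.77
ee_pos: [0.4634, -0.1067, 0.0707]
tcp_rot: [1.208, 1.21, -1.208]
wrist_force: [-0.3, -0.2, 0.5]
grip_width: 0.0433
```

Request:
{"api": "drive_tool", "payload": {
  "targets": [
    [[0.05, 0, 0], 0, 0.4],
    [[0, 0, 0], 0, 0.4],
    [[0, 0, 0], 0, 0.6],
    [[0, 0, 0], 0, 0.8],
    [[0, 0, 0], 0, 1],
    [[0, 0, 0], 0, 1],
    [[0, 0, 0], 0, 1],
    [[0, 0, 0], 0, 1],
    [[0, 0, 0], 0, 1]
  ]
}}

```text
time_s: 10.52
ee_pos: [0.4632, -0.1066, 0.07]
tcp_rot: [1.208, 1.21, -1.208]
wrist_force: [0.4, -1.1, 0.6]
grip_width: 0.0817
```

```bash
python3 snap.py w7
```

```text
10.5667 [ 0.4632 -0.1066  0.07  ] [ 1.      0.002  -0.0001] q [ 0.5706  0.4539 -0.532   2.132   0.3781  0.6465 -0.221 ]
[ 0.4619 -0.0392  0.208 ]
```

View pics/w7.png

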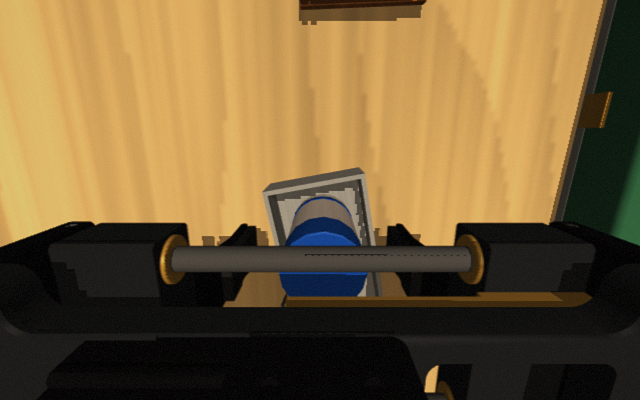

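Blue stands in the left well, released. Next: red at (0.4825,0.1445).

Request:
{"api": "drive_tool", "payload": {
  "targets": [
    [[-1, 0, 0], 0, 1],
    [[-3, 0, 0], 0, 1],
    [[-3, 0, 0], 0, 1],
    [[-3, 0, -1], 0, 1],
    [[-2, 0.2, -2.1], 0, 1],
    [[0, 0.2, -3], 0, 1],
    [[0, 0.2, -3], 0, 1],
    [[0, 0.3, -3], 0, 1],
    [[0, 0.3, -3], 0, 1],
    [[0, 0.3, -3], 0, 1],
    [[0, 0.3, -3], 0, 1],
    [[0, 0.1, -2.5], 0, 1],
    [[0, 0, -1.5], 0, 1],
    [[0, 0, 0], 0, 1],
    [[0, 0, 0], 0, 1]
  ]
}}

```text
time_s: 11.82
ee_pos: [0.4815, 0.145, 0.1905]
tcp_rot: [1.206, 1.211, -1.206]
wrist_force: [-0.7, -1.0, -1.4]
grip_width: 0.0873
```

```bash
python3 snap.py w8;python3 - <<'E'
from lid import *
f=pickle.load(open("w8.pkl","rb")); r=lid(f,"yellow",(200,0,420,230),(22,36)); print(r,plane(f,r[0],.09))
E
```

```text
11.8667 [0.4817 0.1437 0.1903] [1.    0.002 0.   ] q [ 0.2196  0.3365 -0.7197  1.9682  0.275   0.935  -0.6357]
[0.48   0.2124 0.3285]
(array([322.8482, 126.4659]), np.float64(28.0279213772269), array([323.625, 126.875,  28.225], dtype=float32), 0.853030303030303) [0.4812 0.2133 0.09  ]
```

View pics/w8.png

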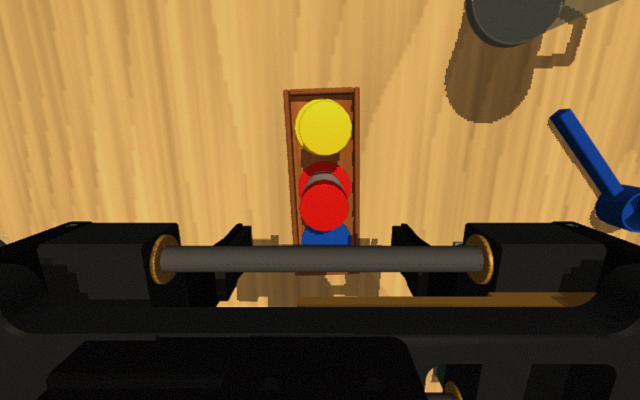

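Red is centred between the jaws (323,205); yellow lid at (0.481,0.213). Descend and grip red.

Request:
{"api": "drive_tool", "payload": {
  "targets": [
    [[2, 0, 0], 0, 1],
    [[2.5, 0, 0], 0, 1],
    [[2.5, 0, 0], 0, 1],
    [[2, 0, 0], 0, 1],
    [[1.2, 0, 0], 0, 1],
    [[0.7, 0, 0], 0, 1],
    [[0.3, 0, 0], 0, 1],
    [[0, 0, 0], 0, 1],
    [[0, 0, 0], 0, 0.4],
    [[0, 0, 0], 0, 0.4],
    [[0, 0, 0], 0, 0.4],
    [[0, 0, 0], 0, 0.4],
    [[0, 0, 0], 0, 0.4],
    [[0, 0, 0], 0, 0.4],
    [[0, 0, 0], 0, 0.4],
    [[0, 0, 0], 0, 0.4],
    [[0, 0, 0], 0, 0.4]
  ]
}}

```text
time_s: 13.28
ee_pos: [0.482, 0.1445, 0.0781]
tcp_rot: [1.208, 1.21, -1.207]
wrist_force: [0.6, 0.7, 0.9]
grip_width: 0.0433
```

Request:
{"api": "drive_tool", "payload": {
  "targets": [
    [[-0.5, 0, 0], 0, 0.4],
    [[-1.7, 0, 0], 0, 0.4],
    [[-2.5, 0, 0], 0, 0.4],
    [[-2.5, 0, 0], 0, 0.4],
    [[-2.5, 0, 0], 0, 0.4],
    [[-2.5, 0, 0], 0, 0.4],
    [[0, 0, 1.3], 0, 0.4],
    [[0, -0.1, 2.6], 0, 0.4],
    [[0, -0.1, 3], 0, 0.4],
    [[0, -0.1, 3], 0, 0.4],
    [[0, -0.1, 3], 0, 0.4],
    [[0, -0.1, 3], 0, 0.4],
    [[0, -0.1, 3], 0, 0.4],
    [[0, -0.1, 3], 0, 0.4],
    [[0, 0, 3], 0, 0.4],
    [[0, 0, 3], 0, 0.4],
    [[0, 0, 2.4], 0, 0.4],
    [[0, 0, 1], 0, 0.4],
    [[0, 0, 0], 0, 0.4],
    [[0, 0, 0], 0, 0.4]
  ]
}}

```text
time_s: 14.95
ee_pos: [0.4752, -0.1675, 0.2]
tcp_rot: [1.208, 1.211, -1.207]
wrist_force: [-0.5, 0.3, -1.4]
grip_width: 0.0435
```

```bash
python3 snap.py w9
```

```text
15.0 [ 0.4754 -0.1666  0.2001] [ 1.      0.0042 -0.0002] q [ 0.7617  0.3018 -0.6078  1.9598  0.21    0.9426  0.0549]
[ 0.4739 -0.1003  0.3381]
```

View pics/w9.png

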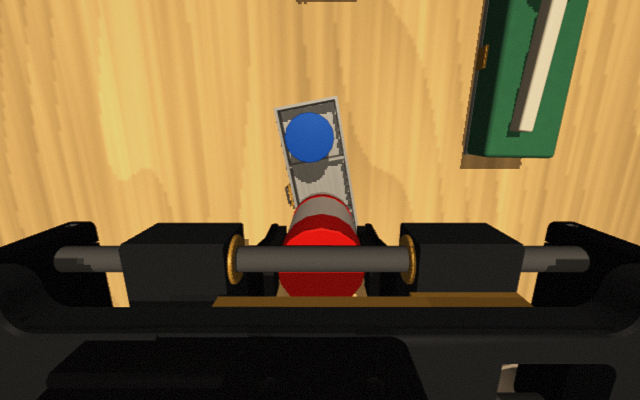

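Blue stands upright in the left well (310,137). Red is held over the middle well. Lower and release.

Request:
{"api": "drive_tool", "payload": {
  "targets": [
    [[1, 0, 0.1], 0, 0.4],
    [[2, 0, 0], 0, 0.4],
    [[2, 0, 0], 0, 0.4],
    [[2, 0, 0], 0, 0.4],
    [[2, 0, 0], 0, 0.4],
    [[1.5, 0, 0], 0, 0.4],
    [[1, 0, 0], 0, 0.4],
    [[0.7, 0, 0], 0, 0.4],
    [[0.3, 0, 0], 0, 0.4],
    [[0.1, 0, 0], 0, 0.4],
    [[0.1, 0, 0], 0, 0.4],
    [[0.1, 0, 0], 0, 0.4],
    [[0.1, 0, 0], 0, 0.4],
    [[0.05, 0, 0], 0, 0.4],
    [[0, 0, 0], 0, 0.4],
    [[0, 0, 0], 0, 0.4]
  ]
}}

```text
time_s: 16.33
ee_pos: [0.4758, -0.1698, 0.0711]
tcp_rot: [1.208, 1.209, -1.207]
wrist_force: [-0.5, 0.7, 3.4]
grip_width: 0.0431
```

Floor contact (force up 3.4 N). Release, rise, and go for yellow at (0.481,0.213).

Request:
{"api": "drive_tool", "payload": {
  "targets": [
    [[0, 0, 0], 0, 0.6],
    [[0, 0, 0], 0, 0.8],
    [[0, 0, 0], 0, 1],
    [[0, 0, 0], 0, 1],
    [[0, 0, 0], 0, 1],
    [[0, 0, 0], 0, 1],
    [[-1, 0, 0], 0, 1],
    [[-3, 0, 0], 0, 1],
    [[-3, 0, 0], 0, 1],
    [[-3, 0, 0], 0, 1],
    [[-2, 0, -1], 0, 1],
    [[0, 0, -3], 0, 1],
    [[0, 0, -3], 0, 1],
    [[0, 0, -3], 0, 1],
    [[0, 0, -3], 0, 1],
    [[0, 0, -3], 0, 1],
    [[0, 0, -3], 0, 1],
    [[0, 0, -3], 0, 1],
    [[0, 0, -3], 0, 1],
    [[0, 0, -3], 0, 1]
  ]
}}

```text
time_s: 18.0
ee_pos: [0.4746, 0.1119, 0.1914]
tcp_rot: [1.208, 1.209, -1.207]
wrist_force: [1.3, 0.5, 0.6]
grip_width: 0.0869
```

Request:
{"api": "drive_tool", "payload": {
  "targets": [
    [[0, 0.2, -3], 0, 1],
    [[0, 0.2, -3], 0, 1],
    [[0, 0.1, -2.5], 0, 1],
    [[0, 0, -1.5], 0, 1],
    [[0, 0, 0], 0, 1],
    [[0, 0, 0], 0, 1]
  ]
}}

```text
time_s: 18.5
ee_pos: [0.4793, 0.211, 0.191]
tcp_rot: [1.206, 1.211, -1.206]
wrist_force: [0.5, -0.3, 0.6]
grip_width: 0.0868
```

```bash
python3 snap.py w10
```

```text
18.55 [0.4795 0.2097 0.1907] [ 1.      0.0019 -0.    ] q [ 0.0965  0.3756 -0.7332  1.9223  0.306   0.9574 -0.7791]
[0.4778 0.2784 0.329 ]
```

View pics/w10.png

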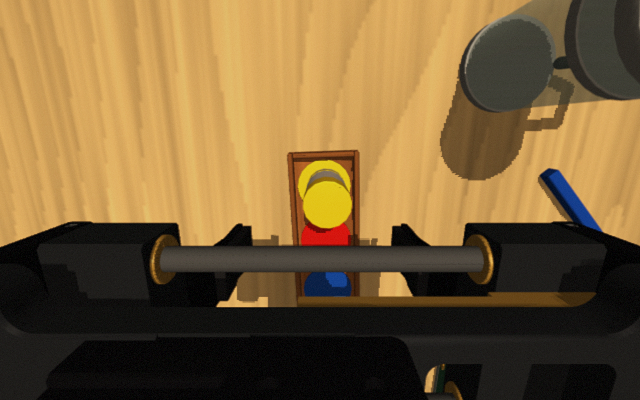

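Yellow is centred at (327,205). The cafetiere base is well away at upper right. Descend and grip.

Request:
{"api": "drive_tool", "payload": {
  "targets": [
    [[2, 0.1, -0.3], 0, 1],
    [[2.5, 0, 0], 0, 1],
    [[2.5, 0, 0], 0, 1],
    [[2, 0, 0], 0, 1],
    [[1.2, 0, 0], 0, 1],
    [[0.7, 0, 0], 0, 1],
    [[0.3, 0, 0], 0, 1],
    [[0, 0, 0], 0, 1],
    [[0, 0, 0], 0, 0.4],
    [[0, 0, 0], 0, 0.4],
    [[0, 0, 0], 0, 0.4],
    [[0, 0, 0], 0, 0.4],
    [[0, 0, 0], 0, 0.4],
    [[0, 0, 0], 0, 0.4],
    [[0, 0, 0], 0, 0.4],
    [[0, 0, 0], 0, 0.4],
    [[0, 0, 0], 0, 0.4]
  ]
}}

```text
time_s: 19.97
ee_pos: [0.4811, 0.2136, 0.0787]
tcp_rot: [1.208, 1.21, -1.207]
wrist_force: [0.6, -0.2, 1.4]
grip_width: 0.0431
```

Request:
{"api": "drive_tool", "payload": {
  "targets": [
    [[-0.5, 0, 0], 0, 0.4],
    [[-1.7, 0, 0], 0, 0.4],
    [[-2.5, 0, 0], 0, 0.4],
    [[-2.5, 0, 0], 0, 0.4],
    [[-2.5, 0, 0], 0, 0.4],
    [[-2.5, 0, 0], 0, 0.4],
    [[0, 0, 1.3], 0, 0.4],
    [[0, 0.1, 2.6], 0, 0.4],
    [[0, 0.1, 3], 0, 0.4],
    [[0, 0.1, 3], 0, 0.4],
    [[0, 0.1, 3], 0, 0.4],
    [[0, 0.1, 3], 0, 0.4],
    [[0, 0, 3], 0, 0.4],
    [[0, 0, 3], 0, 0.4],
    [[0, 0, 3], 0, 0.4],
    [[0, 0, 3], 0, 0.4],
    [[0, 0, 3], 0, 0.4],
    [[0, 0, 3], 0, 0.4],
    [[0, 0, 3], 0, 0.4],
    [[0, 0, 2], 0, 0.4]
  ]
}}

```text
time_s: 21.63
ee_pos: [0.4854, -0.1787, 0.2004]
tcp_rot: [1.209, 1.209, -1.211]
wrist_force: [1.3, 0.3, -1.6]
grip_width: 0.0434
```

Request:
{"api": "drive_tool", "payload": {
  "targets": [
    [[0, 0, 2], 0, 0.4],
    [[0, 0, 2], 0, 0.4],
    [[0, 0, 1.5], 0, 0.4],
    [[0, 0, 0], 0, 0.4],
    [[0, 0, 0], 0, 0.4],
    [[0, 0, 0], 0, 0.4]
  ]
}}

```text
time_s: 22.13
ee_pos: [0.4863, -0.2291, 0.2004]
tcp_rot: [1.207, 1.212, -1.207]
wrist_force: [0.4, 0.7, -0.5]
grip_width: 0.0433
```

```bash
python3 snap.py w11
```

```text
22.1833 [ 0.4865 -0.2289  0.2005] [ 1.      0.0041 -0.0004] q [ 0.8348  0.3547 -0.5884  1.8866  0.235   0.9698  0.145 ]
[ 0.485  -0.1619  0.3386]
```

View pics/w11.png

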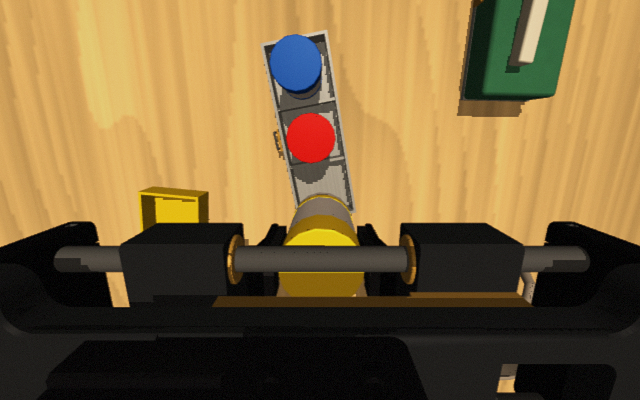

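Blue (296,64) and red (311,137) are in their wells; yellow is over the right well. Lower.

Request:
{"api": "drive_tool", "payload": {
  "targets": [
    [[1, 0, 0.1], 0, 0.4],
    [[2, 0, 0], 0, 0.4],
    [[2, 0, 0], 0, 0.4],
    [[2, 0, 0], 0, 0.4],
    [[2, 0, 0], 0, 0.4],
    [[1.5, 0, 0], 0, 0.4],
    [[1, 0, 0], 0, 0.4],
    [[0.7, 0, 0], 0, 0.4],
    [[0.3, 0, 0], 0, 0.4],
    [[0.1, 0, 0], 0, 0.4],
    [[0.1, 0, 0], 0, 0.4],
    [[0.1, 0, 0], 0, 0.4],
    [[0.05, 0, 0], 0, 0.4],
    [[0, 0, 0], 0, 0.4],
    [[0, 0, 0], 0, 0.4]
  ]
}}

```text
time_s: 23.43
ee_pos: [0.4867, -0.2317, 0.0724]
tcp_rot: [1.208, 1.209, -1.208]
wrist_force: [0.7, -0.6, -0.7]
grip_width: 0.0433
```

Request:
{"api": "drive_tool", "payload": {
  "targets": [
    [[0.1, 0, 0], 0, 0.4],
    [[0.05, 0, 0], 0, 0.4],
    [[0, 0, 0], 0, 0.4],
    [[0, 0, 0], 0, 0.4]
  ]
}}

```text
time_s: 23.77
ee_pos: [0.4869, -0.2318, 0.0716]
tcp_rot: [1.207, 1.209, -1.208]
wrist_force: [-0.8, -0.3, 5.9]
grip_width: 0.0434
```

Contact. Release and go to view the scoop.

Request:
{"api": "drive_tool", "payload": {
  "targets": [
    [[0, 0, 0], 0, 0.6],
    [[0, 0, 0], 0, 0.8],
    [[0, 0, 0], 0, 1],
    [[0, 0, 0], 0, 1],
    [[0, 0, 0], 0, 1],
    [[0, 0, 0], 0, 1],
    [[-1, 0, 0], 0, 1],
    [[-3, 0, 0], 0, 1],
    [[-3, 0, 0], 0, 1],
    [[-3, 0, 0], 0, 1],
    [[-3, 0, 0], 0, 1],
    [[-2, 1, -1], 0, 1],
    [[-1, 2, -2], 0, 1],
    [[0, 2, -2], 0, 1],
    [[0, 2, -2], 0, 1],
    [[0, 2, -2], 0, 1],
    [[0, 2, -2], 0, 1],
    [[0, 1, -2], 0, 1],
    [[0, 0, 0], 0, 1],
    [[0, 0, 0], 0, 1]
  ]
}}

```text
time_s: 25.43
ee_pos: [0.6065, -0.0994, 0.2311]
tcp_rot: [1.206, 1.212, -1.205]
wrist_force: [-0.2, 0.3, -1.1]
grip_width: 0.0872
```

```bash
python3 snap.py w12
```

```text
25.4833 [ 0.606  -0.1012  0.2309] [ 1.      0.0029 -0.0002] q [ 0.5456  0.4544 -0.614   1.6773  0.288   1.1018 -0.1493]
[ 0.605  -0.0321  0.3692]
```

Request:
{"api": "drive_tool", "payload": {
  "targets": [
    [[0, 2, -0.5], 0, 1],
    [[0, 2, -0.5], 0, 1],
    [[0, 2, 0], 0, 1],
    [[0, 2, 0], 0, 1],
    [[0, 1, 0], 0, 1],
    [[0, 0, 0], 0, 1],
    [[0, 0, 0], 0, 1],
    [[0, 0, 0], 0, 1]
  ]
}}

```text
time_s: 26.15
ee_pos: [0.6951, -0.0923, 0.2306]
tcp_rot: [1.208, 1.21, -1.21]
wrist_force: [0.8, 0.2, -0.4]
grip_width: 0.087
```

```bash
python3 snap.py w13;  python3 -c "
import cv2,numpy as np
a=[cv2.imread(f'pics/w{i}.png')[:250] for i in (12,13)]
cv2.imwrite('pics/w1213.png',np.vstack(a))"
```

```text
26.2 [ 0.6951 -0.0921  0.2308] [ 1.      0.001  -0.0007] q [ 0.4435  0.5921 -0.5822  1.4573  0.3372  1.1935 -0.1841]
[ 0.694  -0.0248  0.3686]
```

View pics/w1213.png

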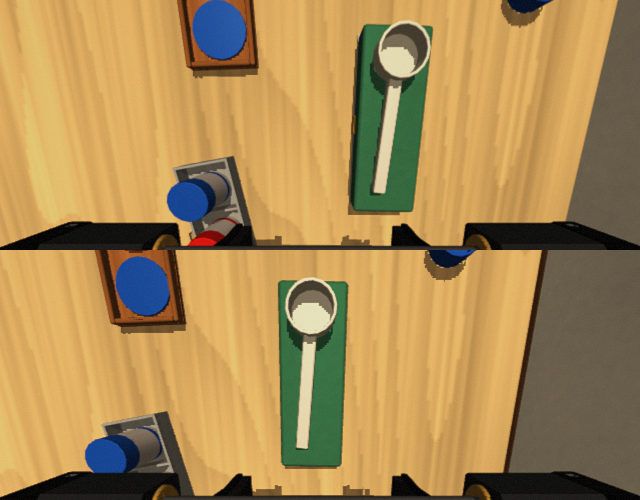

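Scoop: handle end at (379,191) in w12 and (302,197) in w13; bowl rim about (402,50) and (311,57). Segment.

```bash
cat > sc.py <<'E'
from lid import *
def scoop(f,box):
    hsv=cv2.cvtColor(f["color"],cv2.COLOR_RGB2HSV); m=cv2.inRange(hsv,(0,0,120),(179,70,255))
    x0,y0,x1,y1=box; k=np.zeros_like(m);k[y0:y1,x0:x1]=m[y0:y1,x0:x1]
    n,l,st,c=cv2.connectedComponentsWithStats(k); return (l==1+np.argmax(st[1:,4])).astype(np.uint8)
if __name__=="__main__":
    w={i:pickle.load(open(f"w{i}.pkl","rb")) for i in (12,13)}
    for i,b in ((12,(350,15,440,205)),(13,(278,25,348,215))):
        m=scoop(w[i],b); ys,xs=np.nonzero(m); print(i,"extent",xs.min(),xs.max(),ys.min(),ys.max())
        for y in range(ys.min(),ys.max()+1,6): r=xs[ys==y]; print((y,r.min(),r.max()),end=" ")
        for y in range(ys.max()-3,ys.max()+1): r=xs[ys==y]; print((y,r.min(),r.max()),end=" ")
        print()
    save(np.hstack([w[12]["color"][15:215,350:440],w[13]["color"][15:215,270:360]]),"sc.png",None,3)
E
python3 sc.py
```

```text
12 extent 375 400 86 193
(86, np.int64(390), np.int64(399)) (92, np.int64(388), np.int64(400)) (98, np.int64(388), np.int64(399)) (104, np.int64(387), np.int64(398)) (110, np.int64(386), np.int64(397)) (116, np.int64(385), np.int64(396)) (122, np.int64(384), np.int64(394)) (128, np.int64(383), np.int64(393)) (134, np.int64(382), np.int64(392)) (140, np.int64(382), np.int64(391)) (146, np.int64(381), np.int64(390)) (152, np.int64(380), np.int64(389)) (158, np.int64(379), np.int64(390)) (164, np.int64(378), np.int64(389)) (170, np.int64(378), np.int64(388)) (176, np.int64(377), np.int64(387)) (182, np.int64(376), np.int64(386)) (188, np.int64(375), np.int64(385)) (190, np.int64(375), np.int64(385)) (191, np.int64(375), np.int64(385)) (192, np.int64(382), np.int64(383)) (193, np.int64(381), np.int64(384)) 
13 extent 285 336 28 83
(28, np.int64(304), np.int64(315)) (34, np.int64(294), np.int64(327)) (40, np.int64(289), np.int64(332)) (46, np.int64(287), np.int64(335)) (52, np.int64(285), np.int64(336)) (58, np.int64(285), np.int64(336)) (64, np.int64(286), np.int64(335)) (70, np.int64(290), np.int64(332)) (76, np.int64(294), np.int64(327)) (82, np.int64(305), np.int64(318)) (80, np.int64(300), np.int64(321)) (81, np.int64(301), np.int64(320)) (82, np.int64(305), np.int64(318)) (83, np.int64(308), np.int64(311))
```

View pics/sc.png

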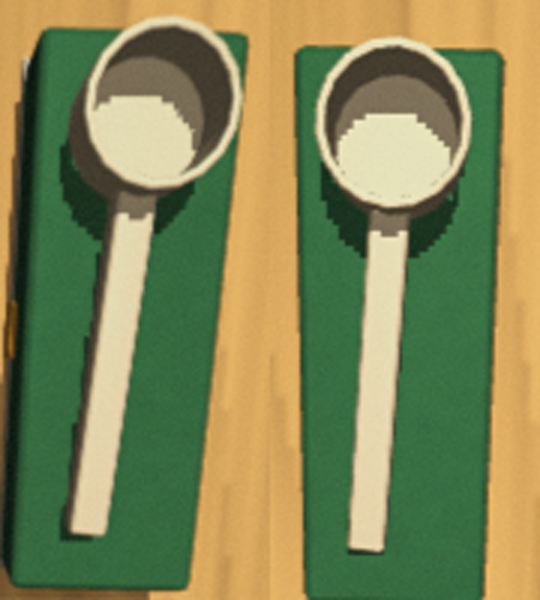

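```bash
cat > sc2.py <<'E'
from lid import *
a=pickle.load(open("w12.pkl","rb"));b=pickle.load(open("w13.pkl","rb"))
for n,p,q,z in (("end",(379.3,193),(302,198.5),.061),("rim",(404.6,49.5),(310.5,55.7),.077)):
    print(n,*tri([a,b],[p,q]),plane(a,p,z),plane(b,q,z))
e=(plane(a,(379.3,193),.061)+plane(b,(302,198.5),.061))/2; r=(plane(a,(404.6,49.5),.077)+plane(b,(310.5,55.7),.077))/2
d=(r-e)[:2]; L=np.linalg.norm(d); d/=L; print("L(145)",L,"dir",d,"yaw from +y",np.arctan2(-d[0],d[1]),"origin",(e[:2]+d*85+r[:2]-d*60)/2)
E
python3 sc2.py
```

```text
end [ 0.6715 -0.1037  0.0601] [2.834036560381688e-05, 2.8340365603834733e-05] [ 0.6713 -0.1035  0.061 ] [ 0.6715 -0.1034  0.061 ]
rim [0.6832 0.0406 0.0791] [0.0004378151593588105, 0.0004378151593588095] [0.6837 0.0407 0.077 ] [0.683  0.0415 0.077 ]
L(145) 0.14504664651398638 dir [0.0825 0.9966] yaw from +y -0.08259466807229945 origin [ 1.7087 12.4262]
```

Scoop origin (0.678,-0.019), yaw -0.083. Measured length is 145.0 mm against 145, heights 0.060/0.079 against 0.061/0.077. Fingertips must stay above the lid at 0.045, so TCP at 0.073.

Request:
{"api": "drive_tool", "payload": {
  "targets": [
    [[0, -0.8, -2], 0, 1],
    [[0, -0.9, -3], 0, 1],
    [[0, 0, -2.3], 0, 1],
    [[2, 0, 0], 0.083, 1],
    [[3, 0, 0], 0, 1],
    [[3, 0, 0], 0, 1],
    [[2, 0, 0], 0, 1],
    [[2, 0, 0], 0, 1],
    [[1, 0, 0], 0, 1],
    [[0, 0, 0], 0, 1],
    [[0, 0, 0], 0, 1],
    [[0, 0, 0], 0, 1]
  ]
}}

```text
time_s: 27.2
ee_pos: [0.6799, -0.0181, 0.1023]
tcp_rot: [1.27, 1.168, -1.267]
wrist_force: [0.4, -0.7, 0.6]
grip_width: 0.0868
```

```bash
python3 snap.py w14
```

```text
27.25 [ 0.6801 -0.018   0.1025] [ 0.9967 -0.081   0.0031] q [ 0.3193  0.6778 -0.531   1.6266  0.4029  0.9451 -0.4345]
[0.6839 0.049  0.2404]
```

View pics/w14.png

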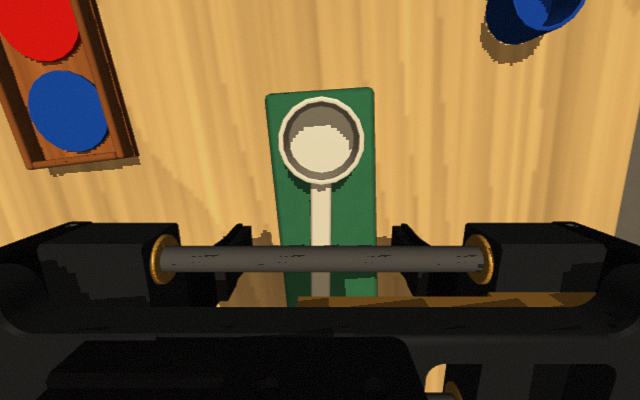

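The scoop is centred and aligned (bowl (321,138), handle column 320). Descend and close.

Request:
{"api": "drive_tool", "payload": {
  "targets": [
    [[1, -0.1, 0], 0, 1],
    [[1, 0, 0], 0, 1],
    [[0.6, 0, 0], 0, 1],
    [[0.3, 0, 0], 0, 0.8],
    [[0, 0, 0], 0, 0.6],
    [[0, 0, 0], 0, 0.5],
    [[0, 0, 0], 0, 0.4],
    [[0, 0, 0], 0, 0.3],
    [[0, 0, 0], 0, 0.2],
    [[0, 0, 0], 0, 0.1],
    [[0, 0, 0], 0, 0.1],
    [[0, 0, 0], 0, 0.1],
    [[0, 0, 0], 0, 0.1],
    [[0, 0, 0], 0, 0.1],
    [[0, 0, 0], 0, 0.1]
  ]
}}

```text
time_s: 28.5
ee_pos: [0.6781, -0.0181, 0.0716]
tcp_rot: [1.269, 1.17, -1.269]
wrist_force: [0.2, 0.2, -0.6]
grip_width: 0.015
```

Request:
{"api": "drive_tool", "payload": {
  "targets": [
    [[0, 0, 0], 0, 0.1],
    [[-0.3, 0, 0], 0, 0.1],
    [[-1, 0, 0], 0, 0.1],
    [[-2, 0, 0], 0, 0.1],
    [[-2.5, 0, 0], 0, 0.1],
    [[-2.5, 0, 0], 0, 0.1],
    [[-2.5, 0, 0], 0, 0.1],
    [[-2, 0, 0], 0, 0.1],
    [[0, 0, 0], -0.089, 0.1],
    [[0, 0, 0], -0.089, 0.1],
    [[0, 0, 0], -0.09, 0.1],
    [[0, 0, 0], 0, 0.1],
    [[0, 0, 0], 0, 0.1],
    [[0, 0, 0], 0, 0.1]
  ]
}}

```text
time_s: 29.67
ee_pos: [0.6781, -0.0181, 0.1999]
tcp_rot: [1.072, 1.291, -1.072]
wrist_force: [-0.6, 0.5, -0.2]
grip_width: 0.0138
```

```bash
python3 snap.py w15; python3 - <<'E'
from h import *
for n in("scene","top"):
    f=grab_frame(n); import pickle; pickle.dump(f,open(n+"15.pkl","wb")); save(f["color"],n+"15.png")
E
```

```text
29.7167 [ 0.6781 -0.0181  0.1998] [0.9829 0.1844 0.0002] q [ 0.3836  0.5943 -0.6331  1.5489  0.3767  1.1227 -0.147 ]
[0.6644 0.0481 0.3379]
```

View pics/w15.png

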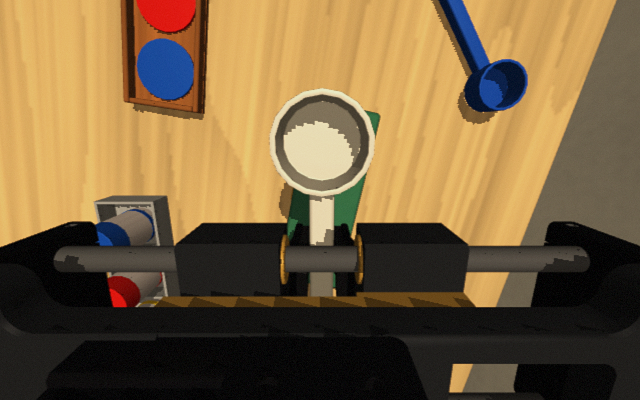

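View pics/scene15.png

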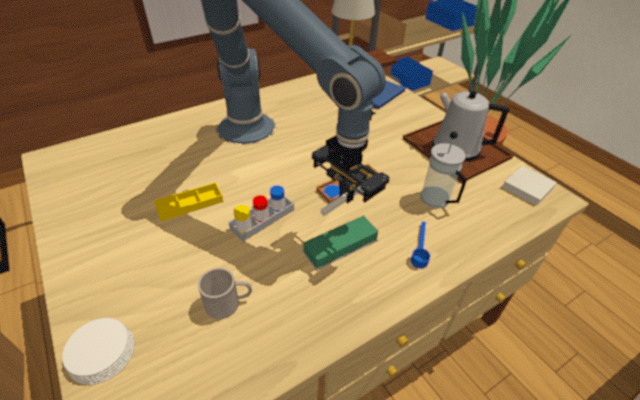

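View pics/top15.png

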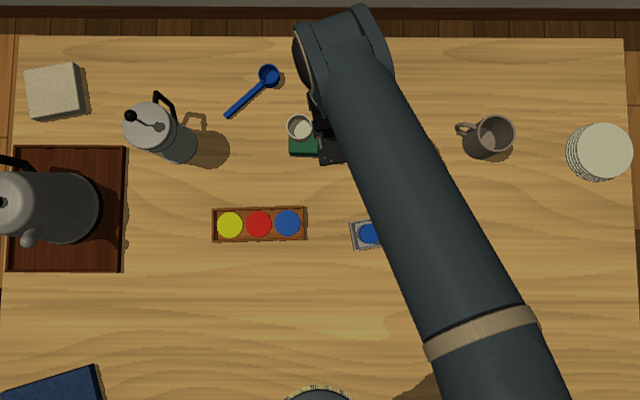

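All three canisters are in the tin: blue left, red middle, yellow right, the reverse of the coasters' yellow, red, blue. Scoop is held level. Carry it over the tin centre.

Request:
{"api": "drive_tool", "payload": {
  "targets": [
    [[0, -1.2, 0.6], 0, 0.1],
    [[0, -2.4, 1.2], 0, 0.1],
    [[0, -2.8, 1.3], 0, 0.1],
    [[0, -2.8, 1.3], 0, 0.1],
    [[0, -2.8, 1.3], 0, 0.1],
    [[0, -2.8, 1.3], 0, 0.1],
    [[0, -2.8, 1.3], 0, 0.1],
    [[0, -2.4, 1.2], 0, 0.1],
    [[0, -1.6, 0.9], 0, 0.1],
    [[0, -1.2, 0.6], 0, 0.1],
    [[0, 0, 0], 0, 0.1],
    [[0, 0, 0], 0, 0.1],
    [[0, 0, 0], 0, 0.1]
  ]
}}

```text
time_s: 30.9
ee_pos: [0.4755, -0.1677, 0.1999]
tcp_rot: [1.071, 1.291, -1.069]
wrist_force: [0.2, 0.6, -0.9]
grip_width: 0.0137
```

```bash
python3 snap.py w16; python3 - <<'E'
from h import *
s,M=state(); print("to go (tool y,z cm)",(M.T@(np.array([.4747,-.1686,0])-s["ee_pos"]))[1:]*100, "tilt",M[:,0].round(4))
E
```

```text
30.95 [ 0.4756 -0.1674  0.1998] [0.9823 0.1875 0.0014] q [ 0.824   0.3175 -0.6848  1.9569  0.2446  0.9487  0.2086]
[ 0.4615 -0.1016  0.338 ]
to go (tool y,z cm) [-0.14112798  0.10082625] tilt [ 1.3e-03  5.0e-04 -1.0e+00]
```

View pics/w16.png

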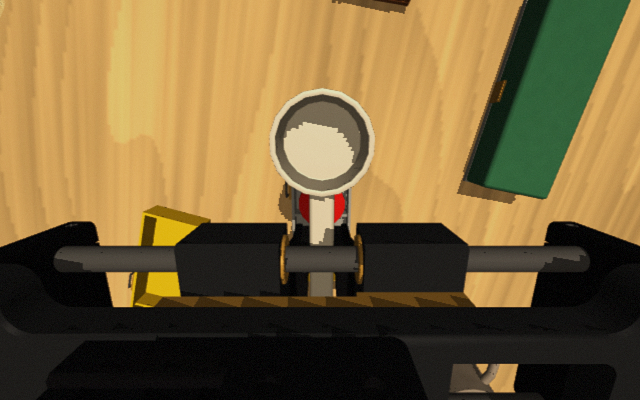

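The scoop is over the row, aligned with the tin. Lower.

Request:
{"api": "drive_tool", "payload": {
  "targets": [
    [[1, -0.1, 0.1], 0, 0.1],
    [[2, 0, 0], 0, 0.1],
    [[2, 0, 0], 0, 0.1],
    [[1.5, 0, 0], 0, 0.1],
    [[1, 0, 0], 0, 0.1],
    [[0.7, 0, 0], 0, 0.1],
    [[0.4, 0, 0], 0, 0.1],
    [[0.1, 0, 0], 0, 0.1],
    [[0, 0, 0], 0, 0.1],
    [[0, 0, 0], 0, 0.1],
    [[0, 0, 0], 0, 0.1]
  ]
}}

```text
time_s: 31.87
ee_pos: [0.4742, -0.1698, 0.1133]
tcp_rot: [1.071, 1.29, -1.07]
wrist_force: [0.0, 0.6, -0.4]
grip_width: 0.0137
```

Request:
{"api": "drive_tool", "payload": {
  "targets": [
    [[0.1, 0, 0], 0, 0.1],
    [[0.1, 0, -0.1], 0, 0.1],
    [[0.1, 0, 0], 0, 0.1],
    [[0, 0, 0], 0, 0.1],
    [[0, 0, 0], 0, 0.1]
  ]
}}

```text
time_s: 32.28
ee_pos: [0.4735, -0.1687, 0.1095]
tcp_rot: [1.07, 1.292, -1.07]
wrist_force: [0.3, 0.6, 0.3]
grip_width: 0.0137
```

```bash
python3 snap.py w17
```

```text
32.3333 [ 0.4735 -0.1687  0.1095] [ 0.9826  0.1859 -0.0001] q [ 0.7572  0.4399 -0.6206  2.0427  0.3649  0.7673  0.1017]
[ 0.4597 -0.1025  0.2476]
```

View pics/w17.png

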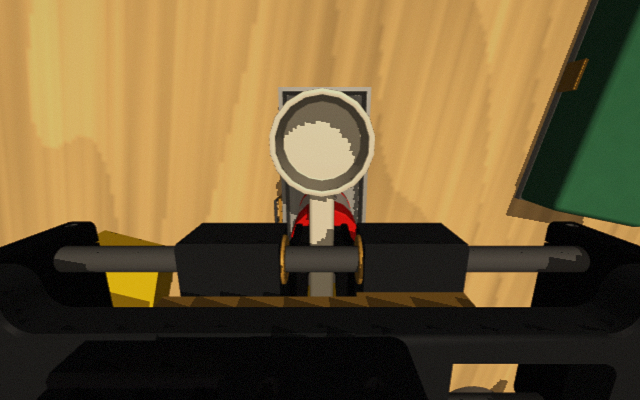

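Request:
{"api": "drive_tool", "payload": {
  "targets": [
    [[0.05, 0, 0], 0, 0.1],
    [[0, 0, 0], 0, 0.1],
    [[0, 0, 0], 0, 0.1]
  ]
}}

```text
time_s: 32.58
ee_pos: [0.4736, -0.1688, 0.1095]
tcp_rot: [1.07, 1.292, -1.071]
wrist_force: [-2.0, 0.1, 5.6]
grip_width: 0.0139
```

Contact (5.6 N up). Open slowly; the 2 mm-per-row steps keep the release even.

Request:
{"api": "drive_tool", "payload": {
  "targets": [
    [[0, 0, 0], 0, 0.18],
    [[0, 0, 0], 0, 0.22],
    [[0, 0, 0], 0, 0.3],
    [[0, 0, 0], 0, 0.4],
    [[0, 0, 0], 0, 0.5],
    [[0, 0, 0], 0, 0.6],
    [[0, 0, 0], 0, 0.6],
    [[0, 0, 0], 0, 0.6],
    [[-0.5, 0, 0], 0, 0.6],
    [[-1.5, 0, 0], 0, 0.6],
    [[-2.5, 0, 0], 0, 0.6],
    [[-3, 0, 0], 0, 0.6],
    [[-3, 0, 1], 0, 0.6],
    [[-3, 0, 2], 0, 0.6],
    [[0, 0, 3], 0, 0.6],
    [[0, 0, 1], 0, 0.6],
    [[0, 0, 0], 0, 0.6],
    [[0, 0, 0], 0, 0.6]
  ]
}}

```text
time_s: 34.08
ee_pos: [0.4858, -0.237, 0.2432]
tcp_rot: [1.071, 1.294, -1.071]
wrist_force: [0.1, 0.5, 0.7]
grip_width: 0.0522
```

```bash
python3 snap.py w18; python3 - <<'E'
from h import *
f=grab_frame("scene"); save(f["color"],"s18.png",(200,150,340,260),5)
E
```

```text
34.1333 [ 0.4859 -0.2359  0.2432] [ 0.9824  0.187  -0.0015] q [ 0.9136  0.3263 -0.6675  1.8293  0.2272  1.0659  0.3485]
[ 0.4723 -0.171   0.3814]
```

View pics/w18.png

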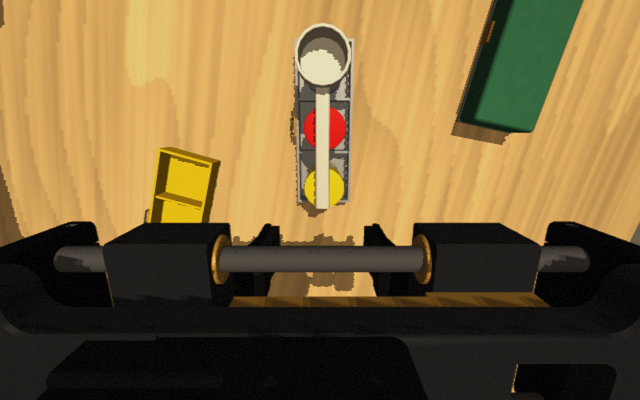

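View pics/s18.png

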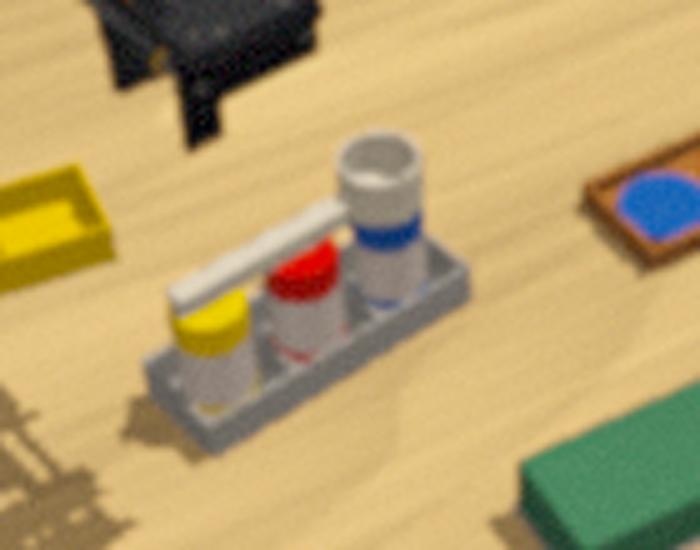

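Scoop lies along the row on all lids (rim (323,55), handle end (322,209) in w18). Numeric check, with the arm backed off for a second view.

Request:
{"api": "drive_tool", "payload": {
  "targets": [
    [[-1, -2, 0], 0, 0.6],
    [[-1, -2, 0], 0, 0.6],
    [[0, -2, 0], 0, 0.6],
    [[0, 0, 0], 0, 0.6],
    [[0, 0, 0], 0, 0.6],
    [[0, 0, 0], 0, 0.6]
  ]
}}

```text
time_s: 34.68
ee_pos: [0.4281, -0.2474, 0.2639]
tcp_rot: [1.069, 1.293, -1.069]
wrist_force: [0.6, 0.6, 0.2]
grip_width: 0.0525
```

```bash
python3 snap.py w19; python3 - <<'E'
from h import *
import pickle
w=[pickle.load(open(f"w{i}.pkl","rb"))["color"][10:220,280:400] for i in (18,19)]
save(np.hstack(w),"e19.png",None,2.8)
E
```

```text
34.7333 [ 0.4283 -0.2475  0.2639] [0.9822 0.188  0.0004] q [ 1.0251  0.2202 -0.6756  1.9005  0.1553  1.0732  0.476 ]
[ 0.4141 -0.1814  0.402 ]
```

View pics/e19.png

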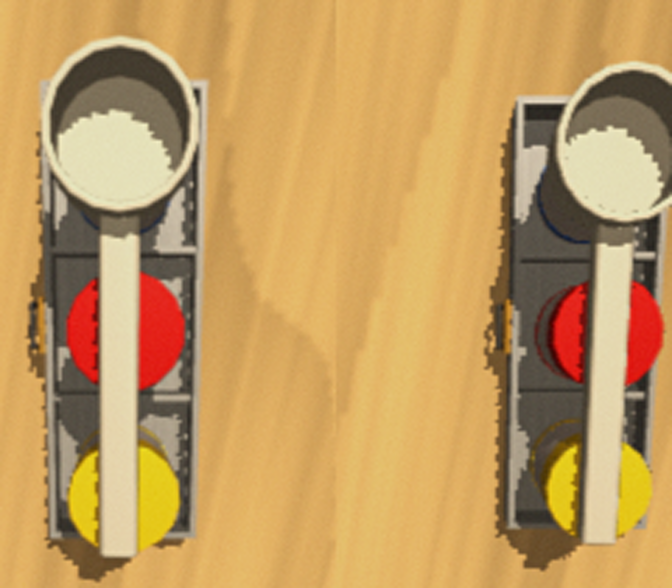

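```bash
python3 - <<'E'
from lid import *
a=pickle.load(open("w18.pkl","rb"));b=pickle.load(open("w19.pkl","rb"))
y=.185; T=np.array([[np.cos(y),-np.sin(y)],[np.sin(y),np.cos(y)]]); c=np.array([.4747,-.1686])
P={"rim":((323,54.6),(383.9,60.9),.115),"end":((322.1,208.6),(374.3,203.9),.099)}
Q={}
for n,(p,q,z) in P.items():
    print(n,*tri([a,b],[p,q])); Q[n]=(plane(a,p,z)+plane(b,q,z))[:2]/2; print("  in tin",T.T@(Q[n]-c), "spread",plane(a,p,z)[:2]-plane(b,q,z)[:2])
d=(Q["rim"]-Q["end"]);L=np.linalg.norm(d);d/=L
print("L",L,"yaw err",np.arctan2(*(T.T@d)),"origin in tin",T.T@(Q["end"]+.085*d-c))
# lids: hand-read circles in w18 crop (px/2.8)
for n,p in (("red",(126,330)),("yellow",(124,498))): print(n,T.T@(plane(a,(280+p[0]/2.8,10+p[1]/2.8),.083)[:2]-c))
E
```

```text
rim [ 0.4613 -0.1086  0.1095] [0.00019680212460439252, 0.00019680212460437783]
  in tin [-0.0027  0.0602] spread [0.0011 0.0005]
end [ 0.4877 -0.251   0.1022] [9.814461621067927e-05, 9.814461621066271e-05]
  in tin [-0.0021 -0.0843] spread [-0.0007  0.    ]
L 0.14452574181072247 yaw err -0.003851171059944277 origin in tin [-0.0024  0.0007]
red [ 0.0004 -0.0015]
yellow [-0.0001 -0.0652]
```

All within tolerance. Hand in.

```bash
python3 -c "
from station import ticket; print(ticket.sign_off())"
```

```text
the job is handed in; nothing more can be done
None
```

I moved the canisters into the steel tin in reverse order: blue in the left well, red in the middle, yellow in the right. The scoop lies mouth up along the row on the three lids, with its bowl over blue. I handed the job in at about 35 s.

**Position checks in the tin frame:**

| Item | Measured | Limit |
|---|---|---|
| Scoop middle | x -2.4 mm, y +0.7 mm | 15 mm |
| Scoop yaw error | 0.004 rad | 0.18 rad |
| Red canister | about 1.5 mm from its well centre | 14 mm |
| Yellow canister | about 2 mm from its well centre | 14 mm |

- **Not measured at the end:** Blue was under the scoop's bowl, so I confirmed it only in earlier views and by where I released it. The mug and cafetiere looked unmoved in the scene picture taken before I set the scoop down.
- **Checks that disagreed:**
  - The last scoop heights from two views were 0.110 m against 0.115 m expected at the bowl rim, and 0.102 m against 0.099 m at the handle end. I put that down to the short baseline between the views. Read literally they would be a 0.055 rad tilt, just under the 0.06 rad limit, so the scoop's flatness rests on the contact at the expected height and on the pictures.
  - My first fit of the red lid was spoiled by its same-coloured coaster, so I measured it again before gripping it.

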